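# Shut a steam cleaner's pressure filler with its ratchet cap

## Task

The steam cleaner on the dental bench has been topped up: take its filler cap from the bench, set it in the filler with its lugs through the notches, press it down against its seal spring and turn it clockwise until it is locked and the ratchet has clicked over at least twice, but not more than four times. Feel for the notches gently, with less than 30 N while the lugs still lie on the collar's sealing face, and never push the machine with more than 80 N. Then let go of the cap, and leave the other things on the bench where they are.

Things in the scene. Friction and masses are not known exactly. Their poses are not given: they have to be found in the camera images.
- cap_grip (a point): Filler cap, loose, upright on its plug on the bench, about 0.2 kg: a black disc 64 mm across, 11 mm thick, with a straight grip bar across its top (60 mm long, 14 mm wide, rising 29 mm above the disc). This point: centre of the bar on the cap's axis, 46 mm above the plug's foot, 14 mm above the disc's top, 15 mm below the bar's top. x runs along the bar, z up.
- cap_foot (a point): Centre of the underside of the cap's plug; z up the axis. Plug 34 mm across, foot tapered to 27 mm. Two lugs on +x and -x (at the start in line with the bar), 9 mm wide, 4 mm thick, out to 23 mm from the axis, undersides 9 mm above the foot. Above them a sprung seal plate 52 mm across, underside 14 mm above the foot; it gives way 4.2 mm (3 N at first, 10 N when fully pressed, then solid).
- filler_mouth (a point): Centre of the filler's mouth on the neck's upright axis, level with its collar's top, 198 mm above the bench. Its axes are the machine's. Steel collar 4 mm thick, hole 37 mm across, two opposite notches 13 mm wide for the lugs. The line of the notches lies within 0.7 rad of the machine's x, either way, differently each time; no reading gives it: look from above, or feel with the cap.
- neck_base (a point): Where the neck (58 mm across, 33 mm high) stands on the machine's top. Height of cap_grip over filler_mouth: 37 mm with lugs lying on the collar; 32 mm dropped in the notches (within 0.09 rad of their line); 28 to 29 mm pressed down, lugs under the collar. Then it turns clockwise seen from above, about 0.67 rad to a stop. Locked it stays at 29 mm let go, unlocked it springs back to 32.
- cap_ratchet (a joint): How far the bar has slipped clockwise on the plug, rad, 0 at the start. A one-way sprung ratchet joins them: it slips at about 0.35 N m, a click each 0.349 rad (20 degrees). Torque rises before each click, then drops; let go it rests at whole clicks. It also slips if the lugs are caught in the notches or pressed too hard. The lugs' bevelled leading edges draw the cap down the last 2 mm.
- steamer: Steam cleaner, fixed: a white box 230 mm (x) by 300 mm (y), flat top 165 mm above the bench. Origin under its centre, x away from its front panel, z up. The neck's axis is at x -40, y +50 mm. Also on top a brass safety valve at (65, -90) mm and a low carrying handle along y at x 95 mm, both under 40 mm high; a steam gun hangs on the +y side, up to 230 mm above the bench.
- cast_a: Yellow plaster dental model, 66 mm across, 24 mm high; loose, to be left alone. Origin at the centre of its underside.
- cast_b: Off-white plaster dental model, 63 mm across, 23 mm high; loose, to be left alone. Origin at the centre of its underside.
- jar: Small jar with a smooth round screw lid, 62 mm across, 62 mm high; not the filler cap; loose, to be left alone. Origin at the centre of its underside.
- bur_block: White block 55 x 85 x 32 mm with small rotary tools standing in it; loose, to be left alone. Origin at the centre of its underside.
- handpiece: Black handpiece lying down, 128 mm long, 25 mm thick; loose, to be left alone. Origin at the centre of its underside.
- bowl: Green mixing bowl, 104 mm across, 62 mm high; loose, to be left alone. Origin at the centre of its underside.
- wax_knife: Spatula with a wooden handle lying flat, 170 mm long; loose, to be left alone. Origin at the centre of its underside.
There are look-alikes about, which are no part of the job. Of the things like the part that bears cap_grip, leave any that is blue or red; of the rest the smaller one is meant.

How it is judged:
By the outcome, as a careful person would: the job done as asked, in the order asked, and still so for the second after the job is handed in, with the robot touching nothing.
It also fails if it takes over 64 s, if anything falls off the work surface, if the arm or the gripper's body presses on something with over 40 N, if the wrist force passes 120 N, or if a joint passes its speed limit or range.

## Robot

A 6-joint arm with a two-finger parallel gripper is mounted at the origin on the work surface. World frame = base frame: x ahead of the robot, y to its left, z up, the work surface at z = 0. Lengths are in m, angles in rad, forces in N, time in s.
With the tool pointing down it reaches from about 0.275 to 0.75 m from the base axis. Payload 10.2 kg.
Tool frame: the origin (TCP) lies midway between the tips of the shut fingers; the grasp point (between the pads) lies 19 mm behind it; z points along the fingers, x is the direction in which the jaws open and shut, and the axes are right-handed (so a half turn about z gives the same grasp; the last joint's range is limited). The gripper opens to 85 mm and grips with 20 to 120 N. Pads are 22 mm wide; open, the fingers measure 114 mm over their backs; the gripper's body (76 mm by 85 mm) begins 54 mm behind the grasp point. The pads swing forward as they close: fully open they stand 13 mm farther back than shut.
Start: joints at [1.091, 0.313, 1.498, -0, 1.331, -0.223], TCP at [0.133, 0.508, 0.202] pointing down, gripper open.
Joint ranges: [-2.94, 2.94], [-0.97, 2.17], [0.19, 2.56], [-1.23, 4.37], [0.02, 3.11], [-2.88, 2.88]. Speed limits (rad/s): [2.39, 2.39, 3.01, 3.14, 3.14, 3.14].

## Interface

Orientations are given as a unit quaternion [w, x, y, z].
In Python, from workcell import manip gives the robot as it stands. The module is installed in compiled form; this text tells all that it offers. Calls block until the motion is done:
- manip.move_ptp(position, orientation): joint-space move of the TCP to a pose.
- manip.movel(position, max_speed=0.15, orientation=None): straight line of the TCP; orientation=None keeps the orientation; max_speed is the mean speed in m/s.
- manip.movej(angles): joint-space move.
- manip.command_gripper(opening): opening from 0.0 (shut) to 1.0 (fully open); the grip force is fixed at half the most; returns when the fingers have stopped.
- manip.wait(seconds).
- manip.ik(position, orientation): joint angles nearest the present ones, or None.
- manip.observe(): the state.
- manip.get_image(name): name is "side" or "top"; returns a dict with "image" (480x640x3 uint8, blue, green, red), "intrinsics" (3x3 intrinsics, pixels), "distortion" ([k1, k2, p1, p2, k3] as OpenCV has them; the pictures are not rectified), "cam_to_world" (4x4, takes a point from camera to world coordinates). Camera axes: x right, y up, looking along -z (the intrinsics and any distortion apply to the point x, -y, -z); pixel columns grow to the right and rows downward; lengths in m; the calibration is good to about 2 mm. A picture is of the moment at which its call begins. There is no depth.
A pose or a line that the arm cannot do raises manip.Unreachable and nothing moves.
- manip.job_done(): hands the job in, once; it reports no verdict.
The state is a dict: "clock": time; "q": joint angles; "joint_velocities": joint speeds; "joint_torque": joint torques, N m; "ee_pos": TCP position; "tool_rot": TCP orientation; "force": force on the tool from outside, world axes, zero at the start; "ft_torque": the same for the moment, N m; "width": opening from 0.0 (shut) to 1.0 (fully open).
Only numpy, scipy, OpenCV 4.12 (cv2) and the standard library are available. Lean on these libraries where they do the work, as an engineer would, in place of code of your own. Each camera call takes 0.05 s, during which the arm holds its last target. There are 200 camera calls.

## Working session

There is one attempt and no reset: what is moved stays moved. The work goes in short steps, each a Python script; the robot and the scene stay as the last script left them, time stands still between calls to the robot, and variables do not carry over. Pictures are saved under pics/ and viewed, about 8 in all and at most 12, crops included, and the job is handed in when it is done.

```bash
mkdir -p pics; cat > h.py <<'E'
from workcell import manip
import cv2, numpy as np
from scipy.spatial.transform import Rotation as R
def grab(name,fn=None,crop=None,scale=1):
    d=manip.get_image(name); im=d["image"]
    if crop: x0,y0,x1,y1=crop; im=im[y0:y1,x0:x1]
    if scale!=1: im=cv2.resize(im,None,fx=scale,fy=scale,interpolation=cv2.INTER_CUBIC)
    if fn: cv2.imwrite("pics/"+fn,im)
    return d
def pix2world(d,uv,z):
    uv=np.array(uv,float).reshape(-1,1,2)
    n=cv2.undistortPoints(uv,np.array(d["intrinsics"]),np.array(d["distortion"])).reshape(-1,2)
    T=np.array(d["cam_to_world"]); out=[]
    for a,b in n:
        v=T[:3,:3]@np.array([a,-b,-1.]); o=T[:3,3]
        out.append(o+v*(z-o[2])/v[2])
    return np.array(out)
def world2pix(d,P):
    T=np.linalg.inv(np.array(d["cam_to_world"])); P=np.atleast_2d(P)
    p=P@T[:3,:3].T+T[:3,3]; p=p*[1,-1,-1]
    return cv2.projectPoints(p,np.zeros(3),np.zeros(3),np.array(d["intrinsics"]),np.array(d["distortion"]))[0].reshape(-1,2)
def down(yaw): # tool z down, tool x at yaw
    q=(R.from_euler('z',yaw)*R.from_euler('x',np.pi)).as_quat(); return [q[3],q[0],q[1],q[2]]
E
python3 - <<'E'
from h import *
for n in("top","side"):
    d=grab(n,n+"0.png"); print(np.round(d["cam_to_world"],3).tolist(),np.round(d["intrinsics"],1).tolist(),d["distortion"])
s=manip.observe(); print(s)
E
```

```text
[[-0.009, 0.995, -0.103, 0.401], [-1.0, -0.008, 0.012, -0.056], [0.011, 0.103, 0.995, 1.577], [0.0, 0.0, 0.0, 1.0]] [[583.3, 0.0, 325.1], [0.0, 583.3, 235.0], [0.0, 0.0, 1.0]] [0.00659797 0.         0.         0.         0.        ]
[[0.88, 0.362, -0.308, 0.135], [-0.475, 0.68, -0.558, -0.831], [0.007, 0.638, 0.77, 1.193], [0.0, 0.0, 0.0, 1.0]] [[444.9, 0.0, 313.0], [0.0, 444.9, 232.9], [0.0, 0.0, 1.0]] [-0.03820536  0.          0.          0.          0.        ]
{'clock': 0.1, 'q': array([ 1.09061032e+00,  3.13376236e-01,  1.49836232e+00,  5.95067766e-06,
        1.33095247e+00, -2.23411435e-01]), 'joint_velocities': array([ 0.00052066, -0.00011352, -0.00095457,  0.00102322,  0.00065215,
       -0.00171281]), 'joint_torque': array([ 2.80106658e-03, -4.12905407e+01, -2.60143894e+01, -1.72844530e-04,
        3.01279761e-03,  2.36468014e-05]), 'ee_pos': array([0.13322772, 0.50755597, 0.20160096]), 'tool_rot': array([ 2.28112861e-04,  7.91821694e-01,  6.10752080e-01, -4.99578713e-04]), 'force': array([ 0.16668334, -0.04188569, -0.22556531]), 'ft_torque': array([0.02258751, 0.00611658, 0.01154791]), 'width': 1.002103700316221}
```

View pics/top0.png

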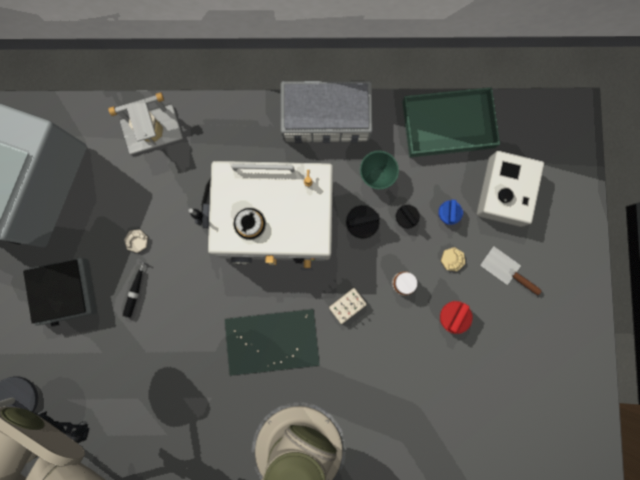

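View pics/side0.png

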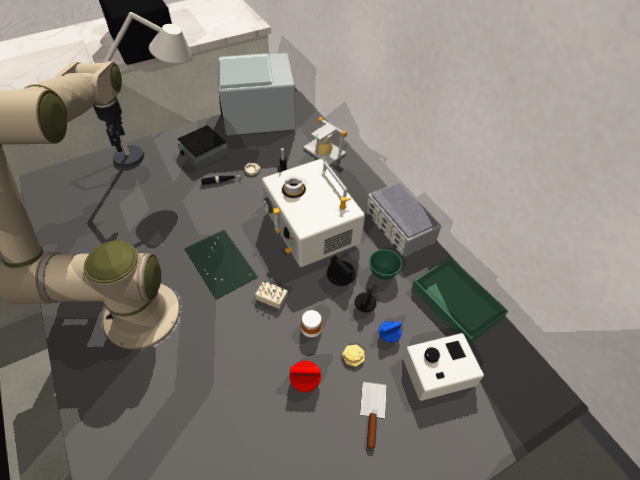

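Candidates for the cap: big black (363,222), small black (408,216), blue (450,212), red (456,318), and a knob on a device (505,196). By the description it is the small black one at (408,216). Next a close crop of it and of the filler.

```bash
python3 - <<'E'
from h import *
t=cv2.imread("pics/top0.png"); s=cv2.imread("pics/side0.png")
c=lambda im,u,v,w,k:cv2.resize(im[v-w:v+w,u-w:u+w],(k,k),interpolation=cv2.INTER_CUBIC)
a=np.hstack([c(t,395,220,50,400),c(t,249,223,25,400)])
A=c(s,360,285,50,400)
b=np.hstack([A,c(s,293,188,25,400)])
g=np.vstack([a,b]); g=cv2.resize(g,(600,600)); g=(255*(g/255.)**0.55).astype('uint8'); cv2.imwrite("pics/c1.png",g)
E
```

```text
(no output)
```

View pics/c1.png

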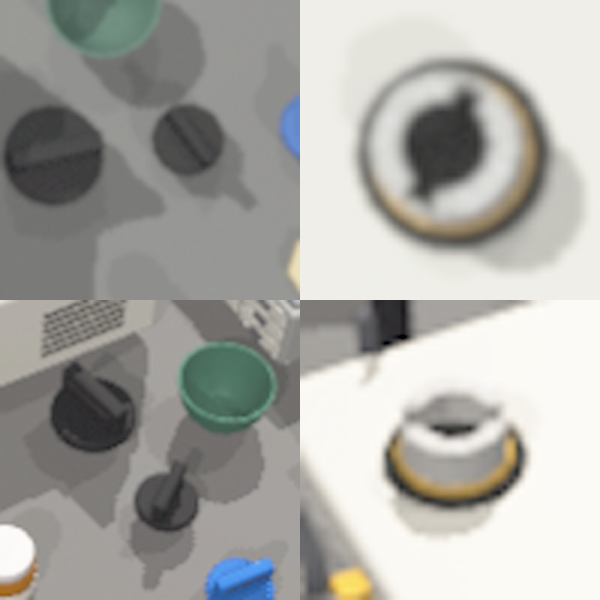

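The crop shows the small black cap at top (407.7,216.3), its bar running from upper left to lower right. The filler hole is at (248,222.3), with notches at (251.8,214.2) and (244.3,230). Now I convert these to positions and cross-check with the side view.

```bash
python3 - <<'E'
from h import *
t=manip.get_image("top"); s=manip.get_image("side")
T=lambda u,v:(345+u/3,170+v/3)
print("cap top", pix2world(t,[T(188,140)],0.030))
b=pix2world(t,[T(166,112),T(209,163)],0.061); print("bar",b,b.mean(0),np.degrees(np.arctan2(*(b[1]-b[0])[[1,0]])))
S=lambda u,v:(310+u/3,235+(v-300)/3)
print("cap side disc",pix2world(s,[S(166,500)],0.030))
F=lambda u,v:(224+(u-300)/6,198+v/6)
n=pix2world(t,[F(467,97),F(422,193)],0.198); print("notch",n,n.mean(0),np.degrees(np.arctan2(*(n[0]-n[1])[[1,0]])))
print("hole",pix2world(t,[F(444,146)],0.198))
G=lambda u,v:(268+(u-300)/6,163+(v-300)/6)
print("hole side",pix2world(s,[G(452,424)],0.198), world2pix(s,pix2world(t,[F(444,146)],0.198)), "expected", G(452,424))
# circle edges by dark threshold
im=t["image"].astype(int); g=im.sum(2)
m=((g[205:240,235:265]<150)).astype('uint8')
n,l,st,c=cv2.connectedComponentsWithStats(m)
for i in range(1,n): print(st[i],c[i]+[235,205])
c=manip.observe(); print(c['clock'])
# steamer yaw from box top edges
tt=pix2world(t,[(210,254.5),(331,256.5)],0.165);print("front edge",tt,np.degrees(np.arctan2(*(tt[0]-tt[1])[::-1][1:][::-1][[1,0]])) if 0 else tt[0]-tt[1])
E
```

```text
cap top [[ 0.60870802 -0.29528734  0.03      ]]
bar [[ 0.62944521 -0.27175401  0.061     ]
 [ 0.58412494 -0.30839212  0.061     ]] [ 0.60678508 -0.29007306  0.061     ] -141.04701337936535
cap side disc [[ 0.6111234  -0.29841789  0.03      ]]
notch [[0.59493213 0.10253837 0.198     ]
 [0.55669984 0.12017933 0.198     ]] [0.57581599 0.11135885 0.198     ] -24.769320586807897
hole [[0.57538923 0.11156848 0.198     ]]
hole side [[0.574149   0.10026668 0.198     ]] [[292.09472316 181.36840321]] expected (293.3333333333333, 183.66666666666666)
[  7   9  12  17 145] [247.55862069 221.66896552]
[26 10  1  1  1] [261. 215.]
[ 9 13 21 21 56] [257.08928571 231.55357143]
[ 6 30  2  2  2] [241.5 235.5]
0.2
front edge [[ 0.50179999  0.20702735  0.165     ]
 [ 0.49452794 -0.0858515   0.165     ]] [0.00727205 0.29287885 0.        ]
```

```bash
cat > ov.py <<'E'
from h import *
def crop(d,u,v,w,k,curves):
    K=k/(2*w); im=d["image"][v-w:v+w,u-w:u+w]
    im=cv2.resize(im,(k,k),interpolation=cv2.INTER_CUBIC); im=(255*(im/255.)**0.6).astype('uint8')
    for P,col in curves:
        p=((world2pix(d,P)-[u-w,v-w]+.5)*K-.5)
        cv2.polylines(im,[np.round(p*8).astype(np.int32)],False,col,1,cv2.LINE_AA,3)
    return im
def circ(c,r,z):
    a=np.linspace(0,2*np.pi,73); return np.c_[c[0]+r*np.cos(a),c[1]+r*np.sin(a),0*a+z]
def barrect(c,yaw,z):
    e=np.array([[-30,-7],[30,-7],[30,7],[-30,7],[-30,-7]])/1000; k,s=np.cos(yaw),np.sin(yaw)
    p=e@np.array([[k,s],[-s,k]])+c[:2]; return np.c_[p,0*p[:,0]+z]
E
python3 - <<'E'
from ov import *
t=manip.get_image("top"); s=manip.get_image("side")
m=(0.576,0.110); c=(0.6095,-0.296); y=np.radians(39.5); g=(0,255,0);r=(0,0,255);b=(255,120,0)
M=[(circ(m,.0185,.198),g),(circ(m,.029,.198),r),(circ(m,.029,.165),b)]
C=[(circ(c,.032,.032),g),(circ(c,.032,.021),b),(barrect(c,y,.061),r)]
cv2.imwrite("pics/ov1.png",np.vstack([np.hstack([crop(t,408,216,18,300,C),crop(t,249,223,22,300,M)]),np.hstack([crop(s,367,300,24,300,C),crop(s,293,188,22,300,M)])]))
E
```

```text
(no output)
```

View pics/ov1.png

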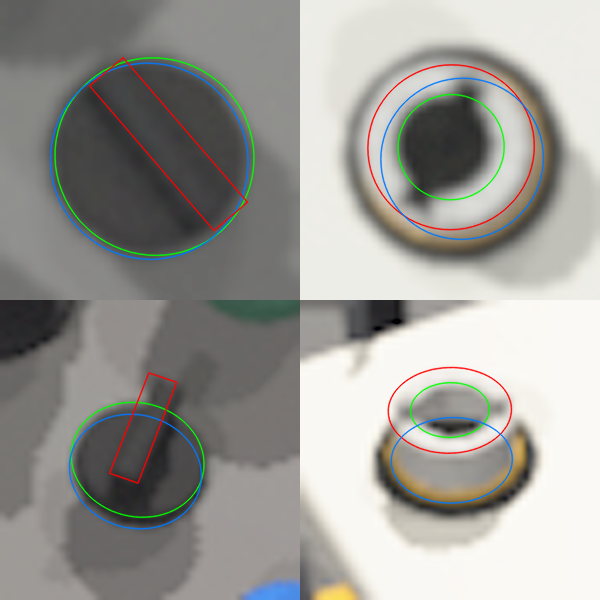

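```bash
python3 - <<'E'
from h import *
s=manip.get_image("side")
G=lambda u,v:((u-300+.5)*44/300-.5+271,(v-300+.5)*44/300-.5+166)
n=pix2world(s,[G(408,408),G(497,407)],0.198);print(n.round(4).tolist(),n.mean(0),np.degrees(np.arctan2(n[1,1]-n[0,1],n[1,0]-n[0,0])))
D=np.radians
for base in(-50.5,129.5):
  print(base)
  for p,y in [((.6095,-.296,.16),base),((.6095,-.296,.035),base),((.577,.1115,.32),base-65),((.577,.1115,.22),base-65),((.577,.1115,.22),base-165)]:
    q=manip.ik(list(p),down(D(y))); print(None if q is None else np.round(q,2))
E
```

```text
[[0.5592, 0.1199, 0.198], [0.5965, 0.1009, 0.198]] [0.57785136 0.11041213 0.198     ] -27.038064742526664
-50.5
[-0.62  0.69  1.02 -0.    1.43  0.26]
[-0.62  0.8   1.16 -0.    1.18  0.26]
[-0.01  0.41  1.06  0.    1.67  2.01]
[-0.01  0.44  1.27  0.    1.43  2.01]
[-0.01  0.44  1.27  0.    1.43 -2.53]
129.5
None
None
[-0.01  0.41  1.06 -0.    1.67 -1.13]
[-0.01  0.44  1.27 -0.    1.43 -1.13]
[-0.01  0.44  1.27 -0.    1.43  0.61]
```

The side view puts the notch line at -27° and the centre at (0.578,0.110), which agrees with the top view. The wrist range calls for jaw yaw -50.5° at the grasp and +64° at the mouth.

```bash
python3 - <<'E'
from h import *
q=down(np.radians(-50.5)); c=[.609,-.2955]
manip.move_ptp(c+[.16],q)
manip.movel(c+[.036],.1)
s=manip.observe(); print(s['clock'],s['ee_pos'],s['force'],s['q'][5])
manip.command_gripper(0.0)
s=manip.observe(); print(s['clock'],s['width'],s['width']*85,s['force'],s['ft_torque'])
manip.movel(c+[.16],.15)
s=manip.observe(); print(s['clock'],s['width'],s['force'],s['ft_torque'])
d=grab("side"); p=world2pix(d,[c+[.14]])[0].astype(int); print(p)
u,v=p; im=d["image"][v-60:v+60,u-60:u+60]; im=cv2.resize(im,(500,500),interpolation=cv2.INTER_CUBIC); cv2.imwrite("pics/g1.png",(255*(im/255.)**.6).astype('uint8'))
E
```

```text
5.0083 [ 0.60933604 -0.29572172  0.0367484 ] [ 1.24287038 -0.32402016  0.23467567] 0.25696763716274773
5.775 -4.3051884584620056e-05 -0.0036594101896927048 [ 0.71014168 -0.69093816  0.2724553 ] [0.04039581 0.00671846 0.0388446 ]
6.75 -0.0012444624481127578 [-0.23316108  0.85069762 -0.45812565] [ 0.0510973   0.00208051 -0.01866396]
[367 281]
```

View pics/g1.png

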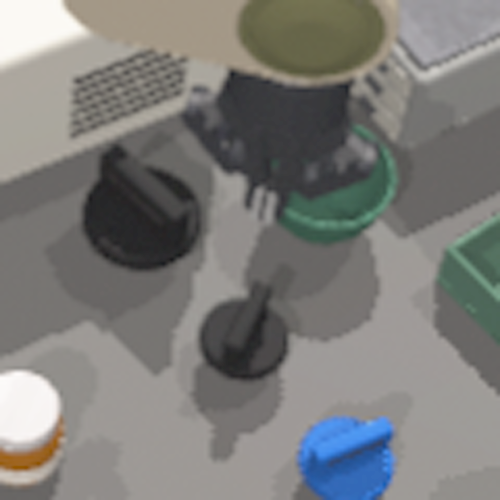

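The fingers closed to zero, so the grasp missed. The cap is unmoved at side (365,302.6). I'll look closely with contrast to check the bar's true height and place.

```bash
python3 - <<'E'
from ov import *
s=manip.get_image("side")
t=cv2.imread("pics/top0.png")
def st(im,lo,hi): return np.clip((im.astype(float)-lo)/(hi-lo)*255,0,255).astype('uint8')
a=cv2.resize(s["image"][278:326,341:389],(384,384),interpolation=cv2.INTER_CUBIC)
b=cv2.resize(t[198:234,390:426],(384,384),interpolation=cv2.INTER_CUBIC)
f=cv2.resize(s["image"][230:326,330:410],(320,384),interpolation=cv2.INTER_CUBIC)
cv2.imwrite("pics/z1.png",np.hstack([st(a,10,110),st(b,10,110)]))
E
```

```text
(no output)
```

View pics/z1.png

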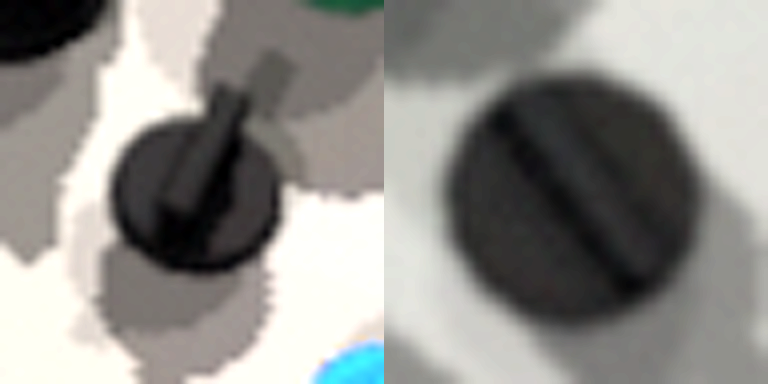

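```bash
python3 - <<'E'
from ov import *
c=[.609,-.2955]
s=manip.observe(); print(s['ee_pos'],s['width'])
d=manip.get_image("side"); print(world2pix(d,[s['ee_pos'],s['ee_pos']+[0,0,.019],s['ee_pos']+[0,0,.073]]))
manip.command_gripper(1.0); print(manip.observe()['width'])
manip.movel(c+[.038],.15)
d=manip.get_image("side"); e=manip.observe(); print(e['ee_pos'],e['width'],e['clock'])
im=crop(d,367,285,32,560,[(circ(c,.032,.032),(0,255,0)),(barrect(c,np.radians(39.5),.061),(0,0,255)),(np.array([e['ee_pos'],e['ee_pos']+[0,0,.073]]),(255,120,0))])
cv2.imwrite("pics/g2.png",im)
E
```

```text
[ 0.60862878 -0.29525889  0.15874096] 0.002619368205426734
[[368.51223532 277.30699831]
 [369.22745857 273.45010742]
 [371.35494649 261.96534644]]
1.0020804602075943
[ 0.60956517 -0.29590337  0.03932648] 1.0024361974828113 8.7
```

View pics/g2.png

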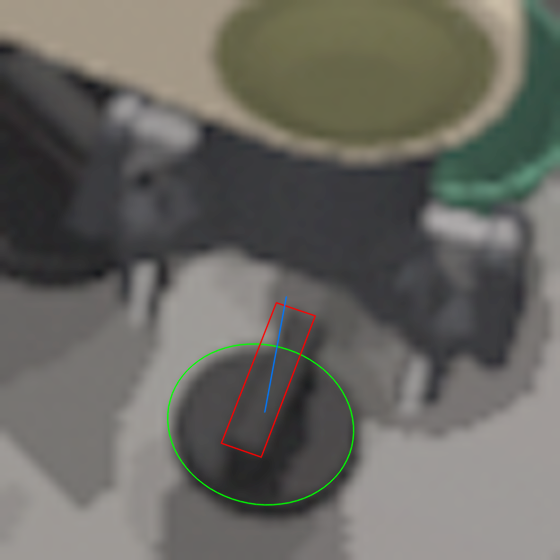

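The finger tips sit about 27 px-equivalent mm higher than the reported TCP, which explains the miss: they closed above the bar. I'll calibrate by touching the bar's top gently with the shut fingers.

```bash
python3 - <<'E'
from h import *
c=[.609,-.2955]
manip.command_gripper(0.0)
f0=manip.observe()['force'][2]; z=.037
while z>.012:
    manip.movel(c+[z],.03); s=manip.observe(); f=s['force'][2]-f0
    if abs(f)>1: print("cmd",z,s['ee_pos'],s['force'],f)
    if abs(f)>2.5: break
    z-=.001
print(z,s['ee_pos'],f,s['clock'],s['width'])
E
```

```text
cmd 0.034999999999999996 [ 0.60896735 -0.29548973  0.03493554] [-1.0625937   0.64024046 -0.51009514] -1.0731965935062813
cmd 0.033999999999999996 [ 0.60897366 -0.29549474  0.033941  ] [-0.24902781 -0.27080286 -0.45881656] -1.0219180132552448
cmd 0.030999999999999993 [ 0.60928518 -0.29573089  0.03188035] [-0.85068978  0.84526917  5.0713607 ] 4.50825924993908
0.030999999999999993 [ 0.60928518 -0.29573089  0.03188035] 4.50825924993908 11.2167 -0.0019903874713205648
```

```bash
python3 - <<'E'
from h import *
c=[.609,-.2955]
manip.movel(c+[.05],.15)
d=manip.get_image("side"); 
manip.command_gripper(1.0)
manip.movel(c+[.022],.15); s=manip.observe(); print(s['ee_pos'],s['force'])
d=manip.get_image("side")
im=cv2.resize(d["image"][255:325,325:410],None,fx=8,fy=8,interpolation=cv2.INTER_CUBIC); cv2.imwrite("pics/g3.png",(255*(im/255.)**.6).astype('uint8'))
manip.command_gripper(0.5); s=manip.observe(); print(s['width'],s['force'],s['ft_torque'],s['clock'])
E
```

```text
[ 0.6086578  -0.29523966  0.02146068] [-0.30180106 -0.7173394   0.63552916]
0.4993994137703962 [-0.06401628  0.75654052 -0.63185942] [0.00551943 0.00058114 0.04938848] 13.2
```

View pics/g3.png

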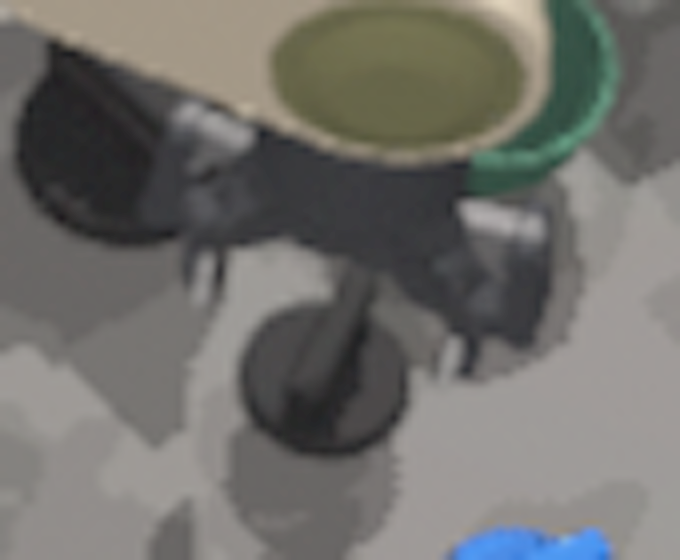

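In this view the open tips lie about 25 mm above where the TCP puts them, and shut-finger contact came at 0.032 where the bar top is 0.061. Both say the tips stand about 29 mm above the reported TCP. I'll go that much lower, with force checks, and grip.

```bash
python3 - <<'E'
from h import *
c=[.609,-.2955]
f0=manip.observe()['force'][2]
for z in (.016,.012,.009):
    manip.movel(c+[z],.06); s=manip.observe(); print(s['ee_pos'],s['force'])
    if abs(s['force'][2]-f0)>4: break
manip.command_gripper(0.0)
s=manip.observe(); print(s['clock'],s['width'],s['force'],s['ft_torque'])
manip.movel(c+[.06],.1)
s=manip.observe(); print(s['clock'],s['width'],s['force'],s['ft_torque'],s['ee_pos'])
E
```

```text
[ 0.60866952 -0.29525573  0.0152588 ] [-0.5324611   0.58311378  0.76182813]
[ 0.60884207 -0.29541368  0.01165103] [-0.52684505 -0.12940563  0.68198692]
[ 0.60890108 -0.295461    0.00878037] [-0.57516625 -0.84339079  0.03710193]
14.3167 0.14750584417107404 [0.06749056 0.46201766 1.37182795] [-0.00401575  0.0403275   0.00558051]
14.975 0.1523346958568773 [-1.26662762  0.28971995 -2.26846629] [-0.02190643 -0.00554652 -0.06308832] [ 0.60864494 -0.29526236  0.05933551]
```

```bash
python3 - <<'E'
from ov import *
c=[.609,-.2955]; m=[.577,.1115]
manip.movel(c+[.26],.25)
manip.move_ptp(m+[.26],down(np.radians(64)))
manip.movel(m+[.225],.1)
s=manip.observe(); print(s['clock'],s['q'][5],s['width'],s['force'],s['ft_torque'],s['ee_pos'])
d=manip.get_image("side"); z=s['ee_pos'][2]-.009; e=s['ee_pos']
cv2.imwrite("pics/m1.png",crop(d,296,178,30,600,[(circ(e,.032,z+.032),(0,255,0)),(circ(e,.032,z+.021),(255,120,0)),(barrect(e,np.radians(-26),z+.061),(0,0,255)),(circ(m,.029,.198),(0,255,255))]))
E
```

```text
17.9333 -1.1251773975751358 0.1544804131145033 [-0.74884966  0.1240966  -2.15195756] [ 0.03729833 -0.01390736 -0.0097829 ] [0.57726428 0.11119373 0.22535271]
```

View pics/m1.png

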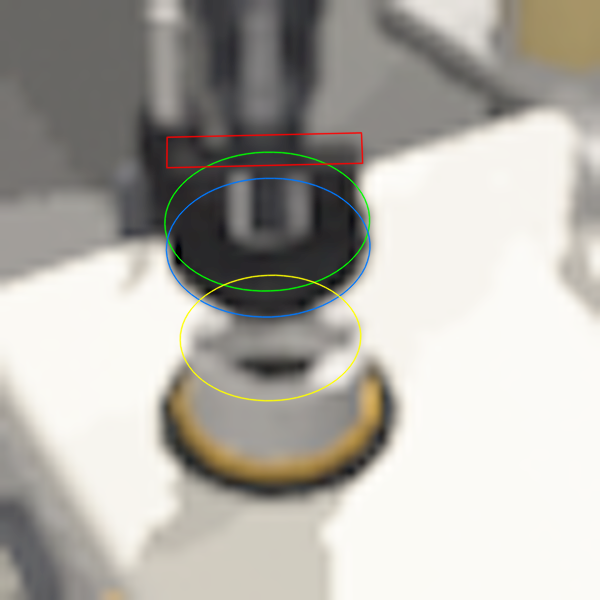

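The view shows the cap over the filler, disc centre at about (264) against collar centre (272), so I shift about 2 mm along the bar and descend while feeling.

```bash
cat > feel.py <<'E'
from h import *
def st(tag,f0):
    s=manip.observe(); f=s['force']-f0; print(tag,round(s['clock'],1),np.round(s['ee_pos']*1000,1),np.round(f,1),"Mz",round(s['ft_torque'][2],3),"w",round(s['width'],3)); return s,f
E
python3 - <<'E'
from feel import *
m=[.5785,.1108]
manip.movel(m+[.212],.1); manip.wait(.2)
f0=np.mean([ (manip.wait(.03),manip.observe()['force'])[1] for _ in range(5)],0); np.save("f0.npy",f0); print(f0)
for z in [.208,.206,.204,.202,.2005,.1995,.1985,.1975,.1965,.1955,.1945,.1935]:
    manip.movel(m+[z],.05); s,f=st(z,f0)
    if abs(f[2])>10 or np.hypot(f[0],f[1])>12: break
E
```

```text
[ 0.27366558  0.22230991 -2.08342597]
0.208 18.9 [578.3 110.8 207.6] [-0.3  0.2  0.7] Mz 0.02 w 0.149
0.206 19.1 [578.4 110.8 205.9] [-0.1 -0.8  0.8] Mz 0.022 w 0.147
0.204 19.4 [578.4 110.8 203.9] [-1.1  0.1  0.3] Mz -0.006 w 0.149
0.202 19.6 [578.4 110.8 201.9] [-0.6 -0.4 -0.6] Mz -0.066 w 0.148
0.2005 19.9 [578.5 110.8 200.4] [-0.5 -0.7 -0.2] Mz 0.023 w 0.147
0.1995 20.1 [578.5 110.8 199.4] [ 0.1 -0.  -0.4] Mz -0.031 w 0.15
0.1985 20.4 [578.5 110.8 198.4] [-1.   0.9 -0. ] Mz -0.051 w 0.152
0.1975 20.6 [578.5 110.8 197.4] [-0.1  0.6  0.1] Mz 0.044 w 0.15
0.1965 20.9 [578.5 110.8 196.4] [0.6 0.6 0.8] Mz 0.019 w 0.154
0.1955 21.1 [578.5 110.8 195.4] [ 0.2  0.2 -1.3] Mz -0.064 w 0.148
0.1945 21.4 [578.5 110.8 194.4] [-0.4  1.3 -0. ] Mz 0.026 w 0.15
0.1935 21.6 [578.5 110.8 193.4] [0.9 0.7 0.3] Mz 0.04 w 0.151
```

```bash
python3 - <<'E'
from feel import *
m=[.5785,.1108]; f0=np.load("f0.npy")
for z in [.1925,.1915,.1905,.190,.1895,.189,.1885,.188,.1875,.187]:
    manip.movel(m+[z],.05); s,f=st(z,f0)
    if abs(f[2])>14 or np.hypot(f[0],f[1])>12: break
E
```

```text
0.1925 21.9 [578.6 110.8 192.9] [-0.8 -2.2  3.6] Mz 0.026 w 0.148
0.1915 22.1 [578.7 110.8 191.8] [-1.6 -0.5  5.7] Mz 0.0 w 0.147
0.1905 22.4 [578.7 110.8 190.8] [-1.5 -0.4  7.3] Mz 0.008 w 0.152
0.19 22.6 [578.7 110.8 190.4] [-1.5  0.3  8.1] Mz 0.012 w 0.148
0.1895 22.9 [578.7 110.8 190. ] [-1.1 -0.6  8. ] Mz -0.053 w 0.151
0.189 23.1 [578.7 110.8 189.6] [-2.2  0.7  8.8] Mz 0.007 w 0.145
0.1885 23.4 [578.7 110.8 189.3] [-1.9 -0.5  8.5] Mz 0.025 w 0.151
0.188 23.6 [578.7 110.8 188.9] [-2.6 -0.7 11.5] Mz -0.009 w 0.148
0.1875 23.9 [578.8 110.8 188.8] [-3.2 -0.4 13.8] Mz 0.044 w 0.146
0.187 24.1 [578.8 110.8 188.8] [-3.7 -0.6 15.8] Mz 0.063 w 0.152
```

The spring pattern is as described: first contact at 193, solid at 188.8. Now I turn clockwise in small steps.

```bash
python3 - <<'E'
from feel import *
m=[.5785,.1108]; f0=np.load("f0.npy"); manip.movel(m+[.188],.05)
b=np.radians(64)
for k in range(1,13):
    a=.07*k
    manip.movej(manip.ik(m+[.188],down(b-a))); s,f=st(round(a,2),f0)
    if abs(f[2])>30 or abs(s['ft_torque'][2])>1.5: break
print(s['q'][5]+1.125)
E
```

```text
0.07 24.6 [578.9 110.8 188.9] [-1.1 -0.8 10.6] Mz -0.013 w 0.143
0.14 24.9 [579.  110.8 188.9] [-1.2  0.2 10.6] Mz -0.037 w 0.15
0.21 25.1 [579.1 110.8 189. ] [-0.7  0.1 10.4] Mz 0.027 w 0.146
0.28 25.4 [579.1 110.8 189. ] [-1.2 -0.   9.6] Mz -0.024 w 0.148
0.35 25.6 [579.1 110.8 189. ] [-0.9 -0.3  9.8] Mz -0.039 w 0.15
0.42 25.9 [579.1 110.8 189. ] [-0.9 -0.6  9.9] Mz 0.011 w 0.149
0.49 26.1 [579.1 110.7 189. ] [-0.3 -1.   9.9] Mz -0.042 w 0.149
0.56 26.4 [579.1 110.8 189. ] [-0.9 -0.3  9.7] Mz 0.005 w 0.149
0.63 26.6 [578.8 110.7 188.9] [-1.5 -1.4 10.9] Mz 0.046 w 0.147
0.7 26.9 [578.2 110.6 188.9] [-6.1 -2.  11.7] Mz 0.163 w 0.149
0.77 27.1 [578.  110.6 188.8] [-5.6 -2.1 11.2] Mz 0.108 w 0.153
0.84 27.4 [577.9 110.6 188.8] [-6.4 -2.8 12.3] Mz 0.176 w 0.148
0.8384516566653117
```

```bash
python3 - <<'E'
from feel import *
m=[.5785,.1108]; f0=np.load("f0.npy")
b=np.radians(64)
for a in np.arange(.88,1.80,.04):
    manip.movej(manip.ik(m+[.188],down(b-a)))
    t=np.mean([(manip.wait(.02),manip.observe()['ft_torque'][2])[1] for _ in range(3)])
    s=manip.observe(); f=s['force']-f0; print(round(a,2),round(s['clock'],1),"Mz %.3f z %.1f F"%(t,s['ee_pos'][2]*1e3),np.round(f,1),round(s['width'],3))
    if np.linalg.norm(f)>40 or abs(t)>1.5: break
E
```

```text
0.88 27.7 Mz 0.311 z 188.8 F [-5.4 -2.9 11.7] 0.151
0.92 28.0 Mz 0.006 z 188.9 F [-5.  -2.  11.4] 0.152
0.96 28.3 Mz -0.010 z 188.9 F [-4.7 -1.6 11.1] 0.154
1.0 28.6 Mz 0.033 z 188.8 F [-6.2 -1.6 11. ] 0.15
1.04 28.9 Mz 0.119 z 188.8 F [-6.1 -1.9 13.1] 0.146
1.08 29.2 Mz 0.129 z 188.8 F [-6.9 -2.6 11.9] 0.147
1.12 29.5 Mz 0.102 z 188.8 F [-7.4 -1.7 11.7] 0.149
1.16 29.8 Mz 0.087 z 188.8 F [-7.1 -1.6 11.8] 0.148
1.2 30.1 Mz 0.316 z 188.8 F [-7.3 -2.7 12.6] 0.154
1.24 30.4 Mz 0.148 z 188.8 F [-8.2 -2.  12.1] 0.15
1.28 30.7 Mz 0.302 z 188.8 F [-7.4 -2.2 13.3] 0.149
1.32 31.0 Mz 0.014 z 188.8 F [-6.3 -2.8 11.2] 0.146
1.36 31.3 Mz 0.066 z 188.8 F [-6.6 -0.8 12.3] 0.149
1.4 31.6 Mz 0.165 z 188.8 F [-7.  -2.9 12.9] 0.151
1.44 31.9 Mz 0.141 z 188.8 F [-7.8 -1.2 12.5] 0.146
1.48 32.2 Mz 0.112 z 188.8 F [-7.9 -2.7 12.7] 0.15
1.52 32.5 Mz 0.147 z 188.8 F [-8.2 -2.8 13.5] 0.151
1.56 32.8 Mz 0.218 z 188.8 F [-8.9 -2.7 13.3] 0.153
1.6 33.1 Mz 0.276 z 188.8 F [-9.4 -3.5 13.7] 0.147
1.64 33.4 Mz 0.053 z 188.8 F [-7.3 -2.5 12.2] 0.151
1.68 33.7 Mz 0.031 z 188.8 F [-6.6 -2.  12.9] 0.148
1.72 34.0 Mz 0.095 z 188.9 F [-7.8 -3.4 13.7] 0.145
1.76 34.3 Mz 0.125 z 188.8 F [-9.  -2.6 13.1] 0.149
```

Three torque drops came, at about 0.90, 1.30 and 1.63 rad, so three clicks past the stop. Releasing now.

```bash
python3 - <<'E'
from feel import *
f0=np.load("f0.npy"); p=manip.observe()['ee_pos']; m=[.5785,.1108]
manip.movel(m+[.1895],.05); st("relax",f0)
manip.command_gripper(1.0); st("open",f0)
manip.movel(m+[.29],.12); st("up",f0)
manip.move_ptp([.30,-.10,.35],down(np.radians(-37))); s,_=st("away",f0)
from ov import *
t=manip.get_image("top"); d=manip.get_image("side"); e=[.577,.111]; z=.190-.009
b=np.radians(-26-98.4); C=[(circ(e,.032,z+.032),(0,255,0)),(barrect(e,b,z+.061),(0,0,255))]
cv2.imwrite("pics/f1.png",np.hstack([crop(t,249,223,22,390,C),crop(d,293,183,25,390,C)]))
cv2.imwrite("pics/f2.png",np.hstack([cv2.resize(t["image"],(400,300)),cv2.resize(d["image"],(400,300))]))
E
```

```text
relax 34.5 [577.6 110.5 189.9] [-7.8 -1.4 11.4] Mz 0.201 w 0.153
open 35.2 [578.5 110.8 189.5] [0.3 0.5 1.6] Mz 0.023 w 0.999
up 36.2 [578.2 110.8 289.1] [-0.3  1.1  1.7] Mz -0.003 w 1.001
away 37.6 [ 300.5 -100.   349.9] [-0.7 -0.1  1.4] Mz -0.003 w 1.001
```

View pics/f1.png

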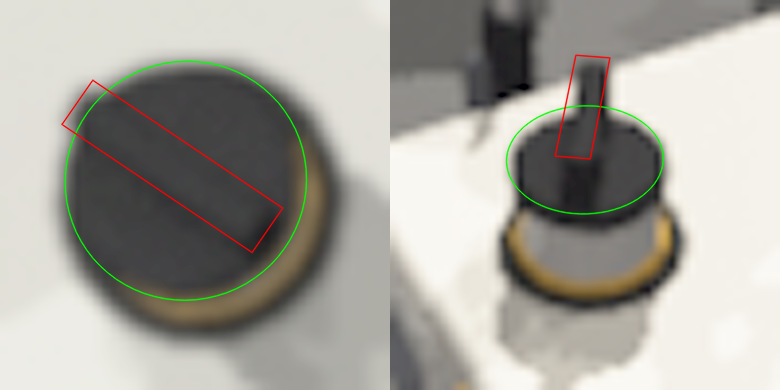

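View pics/f2.png

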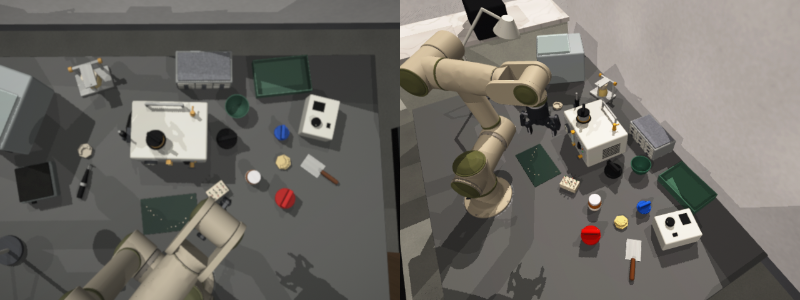

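```bash
python3 - <<'E'
from h import *
manip.job_done(); print(manip.observe()['clock'])
E
```

```text
the job is handed in; nothing more can be done
the job is handed in; nothing more can be done
```

The filler cap is in the filler, turned about 1.76 rad clockwise and released. I handed the job in at about 38 s on the robot's clock.

**Fitting:** The lugs went through the notches without touching the collar. The spring was felt at about 193 mm (tool height) and went solid at 188.8 mm. The stop came at about 0.67 rad. The highest force I read while fitting and turning was about 17 N.

**Clicks:** The torque dropped three times past the stop, at about 0.90, 1.30 and 1.63 rad. I take that as three clicks, but I could not read the ratchet directly.

**Grasp:** The first grasp closed on air. The finger tips stood about 29 mm higher than the reported tool point. A gentle touch on the bar's top (4.5 N), and then the picture, showed this, and I corrected for it. The cap had not moved.

**Last checks:** The final pictures show the cap seated low on the neck, the gripper well clear, and the other things on the bench apparently where they were. In the close-up the cap sat level with the drawn model to within a few millimetres. That is too coarse to tell a locked cap (29 mm) from a sprung-up one (32 mm). The evidence for the lock is the free turn to the stop and the pressed-down height, which held through the whole turn.

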